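# Load the dicer's blade cassette with the push stick

## Task

Load the sharp blade cassette into the dicer: take the wooden push stick by its grip and, pushing only with the stick, feed the cassette along the bed and under the low guard until you feel it meet the hidden buffer stop inside. Press it home firmly there, with about 15 N for half a second (at least 10 N, never more than 25 N), then draw the stick out and lay it flat on the worktop. Never touch the cassette with the fingers, and leave the tin, the glass, the salt shaker and the garlic where they stand.

Things in the scene. Friction and masses are not known exactly. Their poses are not given: they have to be found in the camera images.
- dicer: The dicer base, fixed, 320 mm long, 130 mm wide: white feed bed (top 12 mm above the worktop, open front end at x = -170 mm), aluminium guard hood (x = 0 to 110 mm, top at 62 mm), white drive housing behind it (106 mm high, knob to 120 mm). Origin on the worktop under the middle of the hood's front face; +x is the feed direction, +y to its left, z up.
- feed_edge (a point): Middle of the bed's open front edge, on its top surface, 170 mm before the guard's front face; axes as the dicer's. On the bed two guide strips 14 mm high funnel toward the guard: inner faces 104 mm apart at 95 mm before the guard, narrowing evenly to 68 mm at 17 mm before it.
- guard_mouth (a point): On the bed's surface at the middle of the guard opening's front edge (12 mm above the dicer's origin), same axes. The opening is 24 mm high and 68 mm wide. Inside, out of sight 50 to 65 mm past this point, a sprung shoe presses on the cassette's top: getting under it takes a push of up to about 6 N at first, then 1 to 5 N.
- guard_top (a point): Middle of the hood's top front edge, 62 mm above the worktop. Under the hood, unseen, is the depth stop: its face stands anywhere from 70 to 100 mm past the hood's front face (set differently each time, NOT measured: feel for it). Its sprung buffer gives about 1 mm for every 3 N, at most 10 mm.
- cassette: The blade cassette, loose, lying on the feed bed before the guard, a little askew: grey frame with a steel grid, 60 mm long (x), 62 mm wide (y), 16 mm high, 0.1 to 0.2 kg. Origin at the centre of its underside, +x its leading direction.
- cassette_lead (a point): Centre of the cassette's leading face, 30 mm ahead of its origin and 8 mm up.
- push_stick: The wooden push stick, loose, lying on the worktop left of the dicer, about 0.12 kg: a flat shoe 14 mm high and 22 mm wide, from 45 mm behind its origin to its flat tip 110 mm ahead (the last 14 mm are 36 mm wide), with an upright grip 56 mm long (x), 20 mm wide (y), reaching 64 mm above the underside. Origin at the underside below the middle of the grip, +x towards the tip.
- stick_tip (a point): Centre of the stick's flat tip face, 110 mm ahead of the stick's origin, 7 mm above its underside.
- stick_grip (a point): Point to pinch the stick's upright grip across its 20 mm width, 50 mm above the underside, over the stick's origin.
- small_tin: Bystander: small food tin, 57 mm across, 72 mm high, origin under its centre.
- glass: Bystander: small glass, 62 mm across, 86 mm high, origin under its centre.
- salt_shaker: Bystander: salt shaker, 44 mm across, 90 mm high, origin under its centre.
- garlic_bulb: Bystander: bulb of garlic, 60 mm across, 58 mm high, origin under its centre.
Things that resemble listed ones, but are neither listed nor needed, are in the scene too. There is more than one size of the cassette; the job needs the smaller.

How it is judged (in metres and radians):
On the way, in this order (a step that is already met when the one before it is completed fails the run):
1. the push stick is picked up by its grip (height (world z) of push_stick above 0.01 m and contact force between the fingers and push_stick above 1 N), for 0.2 s.
2. the cassette is under the guard, driven by the stick (x of cassette_lead in the frame of dicer above 0.02 m and contact force between push_stick and cassette above 0.2 N).
3. the stick presses the cassette home against the stop with at least 10 N, at rest, for 0.3 s (x of cassette_lead in the frame of dicer above 0.067 m and contact force between push_stick and cassette above 10 N and linear speed of cassette below 0.008 m/s), for 0.3 s.
At the end, for the whole second after the job is handed in: The cassette rests against the hidden stop (leading face within 7 mm of the stop's face) and straight in the guard (within 0.12 rad); the stick lies flat on the worktop (underside below 6 mm, tilt under 0.1 rad); both at rest (horizontal distance between cassette_lead and stop_pad below 0.007 m and angle between the x axis of cassette and the x axis of dicer, either way round below 0.12 rad and height (world z) of push_stick below 0.006 m and angle between push_stick's own z axis and vertical below 0.1 rad and linear speed of each of push_stick, cassette below 0.02 m/s); the robot touches nothing.
It fails at once if the stick pushes the cassette with more than 25 N (contact force between push_stick and cassette above 25 N).
It fails at once if the fingers or arm touch the cassette (contact force between any of the fingers, the arm and cassette above 0.3 N).
It fails at once if a bystander (tin, glass, salt shaker, garlic) is shifted by more than 30 mm (distance of any of small_tin, glass, salt_shaker, garlic_bulb from where it was at the start of the episode above 0.03 m).
It also fails if it takes over 72 s, if anything falls off the work surface, if the arm or the gripper's body presses on something with over 40 N, if the wrist force passes 120 N, or if a joint passes its speed limit or range.

## Robot

A 6-joint arm with a two-finger parallel gripper is mounted at the origin on a cart in front of the work surface, level with it; the furniture and walls round the work are solid. World frame = base frame: x ahead of the robot, y to its left, z up, the work surface at z = 0. Lengths are in mm, angles in rad, forces in N, time in s.
With the tool pointing down it reaches from about 275 to 1000 mm from the base axis. Payload 8.4 kg.
Tool frame: the origin (TCP) lies on the mounting face of the last link; the fingertips stand 173 mm ahead of it and the grasp point (between the pads) lies 155 mm ahead of it; z points along the fingers, y is the direction in which the jaws open and shut (so a half turn about z gives the same grasp; the last joint's range is limited). The gripper opens to 85 mm and grips with 20 to 120 N. Pads are 22 mm wide; open, the fingers measure 114 mm over their backs; the gripper's body (76 mm by 85 mm) begins 54 mm behind the grasp point. The pads swing forward as they close: fully open they stand 13 mm farther back than shut.
Start: joints at [-1.308, 0.353, 1.633, -0, 1.155, -0.002], TCP at [163.571, -603.22, 404.681] pointing down, gripper open.
Joint ranges: [-2.63, 2.63], [-0.92, 2.1], [0.06, 2.66], [-1.3, 4.44], [0, 2.69], [-3.02, 3.02]. Speed limits (rad/s): [2.22, 2.22, 2.79, 3.14, 3.14, 3.14].

## Interface

Orientations are given as [roll, pitch, yaw] about the fixed x, y, z axes, in that order (R = Rz(yaw) Ry(pitch) Rx(roll)).
In Python, from rig import readout, imaging, ticket gives the robot as it stands.
- The arm moves only by the tool step_arm, never from a script. Its argument "deltas" is a list of rows, each an object with "translation": the shift along the tool's x, y, z in cm, a list of three; "rot": the turn, a rotation vector about the tool's x, y, z in rad, a list of three. In form: [{"translation": [x, y, z], "rot": [rx, ry, rz]}, ...]. A call has 1 to 8 rows; each row is the pose to reach, as a shift and turn from the pose commanded when the call began, along the tool's axes at that moment; what a row does not reach only later rows make up. A row lasts 1/8 s, in which the tool goes at most 62.5 mm and 10.7 degrees, less where a joint would pass 70% of its speed; a pose out of reach is approached as far as the arm can. A call with a gripper value outside its range is refused whole. "grip" is the closure in counts, from 0 (fully open) to 255 (shut), set as the call begins (left out, the last holds). The fingers move at their own pace and stop on an object; "squeeze" is the grip in N (left out, the last holds). Time passes only in rows, so rows that repeat a pose let the fingers close. It gives the time, the measured TCP pose, the force and the opening at its end, in the units of the state.
- readout.sense(): the state, without advancing time (a new reading comes with each control period).
- imaging.grab_frame(name): name is "scene" or "top" or "wrist"; returns a dict with "image" (400x640x3 uint8, red, green, blue), "camera_matrix" (3x3 intrinsics, pixels), "world_to_cam" (4x4, takes a point from world to camera coordinates). Camera axes: x right, y up, looking along -z (the intrinsics and any distortion apply to the point x, -y, -z); pixel columns grow to the right and rows downward; lengths in mm; the calibration is good to about 2 mm. A picture is of the moment at which its call begins. There is no depth.
- ticket.sign_off(): hands the job in, once; it reports no verdict.
The state is a dict: "clock": time; "qpos": joint angles; "qvel": joint speeds; "joint_efforts": joint torques, N m; "eef_pos": TCP position; "tcp_rot": TCP orientation; "contact_force": force on the tool from outside, world axes, zero at the start; "wrist_torque": the same for the moment, N m; "opening": opening from 0.0 (shut) to 1.0 (fully open).
Only numpy, scipy, OpenCV 4.12 (cv2) and the standard library are available. Lean on these libraries where they do the work, as an engineer would, in place of code of your own. Each camera call takes 0.05 s, during which the arm holds its last target.

## Working session

There is one attempt and no reset: what is moved stays moved. The work goes in short steps, Python scripts to look and compute and a tool call to move; the robot and the scene stay as the last step left them, time stands still between calls to the robot, and variables do not carry over. Pictures are saved under pics/ and viewed, and the job is handed in when it is done.

Besides the shell and the picture viewer there is one more tool, called after "Call:" as a command line: name --argument value ..., lists and objects as JSON in quotes. step_arm: Moves the arm, as the interface text tells. Its arguments: {"type":"object","properties":{"deltas":{"type":"array","items":{"type":"object","properties":{"translation":{"type":"array","items":{"type":"number"}},"rot":{"type":"array","items":{"type":"number"}}}}},"grip":{"type":"number"},"squeeze":{"type":"number"}},"required":["deltas"]}

```bash
mkdir -p pics; ls; python3 - <<'E'
from rig import readout, imaging
import cv2, numpy as np, pickle
print(readout.sense())
for n in ["scene","top","wrist"]:
    f=imaging.grab_frame(n); cv2.imwrite(f"pics/{n}0.png",f["image"][:,:,::-1]); pickle.dump(f,open(f"pics/{n}0.pkl","wb"))
    print(n,f["camera_matrix"].tolist(),np.round(f["world_to_cam"],3).tolist(),[k for k in f])
E
```

```text
pics
{'clock': 0.0, 'qpos': array([-1.30842560e+00,  3.53653110e-01,  1.63415688e+00,  5.49403380e-06,
        1.15516153e+00, -2.39150744e-03]), 'qvel': array([-0.0011178 ,  0.00039462,  0.00012923, -0.00047383,  0.00019022,
        0.00190407]), 'joint_efforts': array([-2.91972181e-03, -6.05268717e+01, -3.42062581e+01, -2.36611195e-04,
        9.42207291e-03,  7.49379780e-06]), 'eef_pos': array([ 163.49414397, -602.99045139,  403.94866812]), 'tcp_rot': array([-3.14021380e+00, -8.32076464e-06,  2.64760011e-01]), 'contact_force': array([-0.2952601 ,  0.45503124,  1.1579342 ]), 'wrist_torque': array([-0.00146693, -0.02512403, -0.01136337]), 'opening': 0.9980040870949737}
scene [[376.36282024320275, 0.0, 314.2312056045103], [0.0, 376.36282024320275, 202.05976936128044], [0.0, 0.0, 1.0]] [[-0.802, -0.598, 0.005, 474.743], [0.257, -0.337, 0.906, -183.639], [-0.54, 0.727, 0.424, -641.898], [0.0, 0.0, 0.0, 1.0]] ['image', 'camera_matrix', 'world_to_cam']
top [[430.5529199474013, 0.0, 320.01031612707055], [0.0, 430.5529199474013, 198.69465524594935], [0.0, 0.0, 1.0]] [[0.024, -1.0, -0.0, -5.962], [0.985, 0.024, 0.173, -546.413], [-0.173, -0.005, 0.985, -1038.053], [0.0, 0.0, 0.0, 1.0]] ['image', 'camera_matrix', 'world_to_cam']
wrist [[310.02997315117176, 0.0, 321.16249792887896], [0.0, 310.02997315117176, 196.50864421776018], [0.0, 0.0, 1.0]] [[0.262, -0.965, -0.001, -624.235], [0.926, 0.251, -0.282, 37.304], [0.273, 0.073, 0.959, -380.633], [0.0, 0.0, 0.0, 1.0]] ['image', 'camera_matrix', 'world_to_cam']
```

View pics/scene0.png

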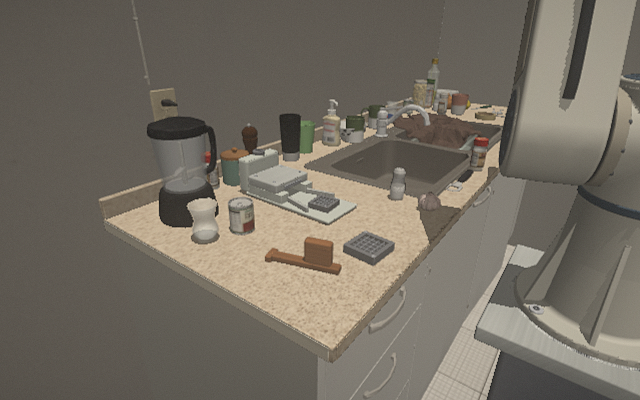

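View pics/top0.png

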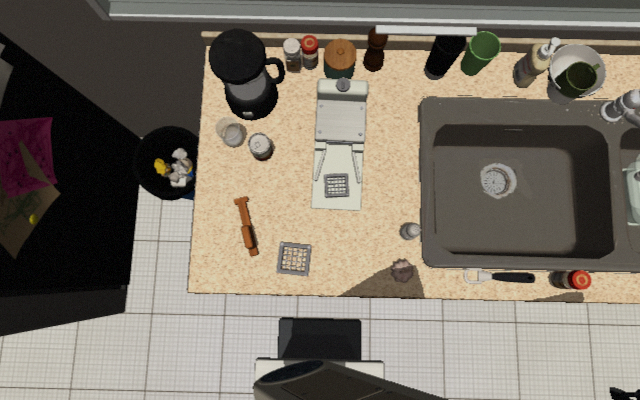

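View pics/wrist0.png

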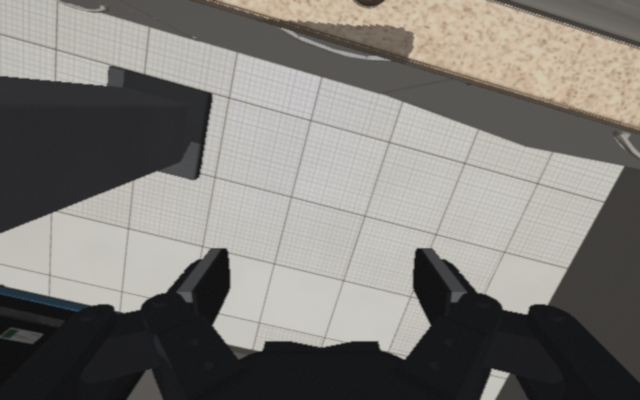

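```bash
cat > h.py <<'E'
import numpy as np, cv2, pickle
from scipy.spatial.transform import Rotation as R
from scipy.optimize import least_squares
def load(n): return pickle.load(open(f"pics/{n}.pkl","rb"))
def snap(cam,n):
    from rig import imaging
    f=imaging.grab_frame(cam); pickle.dump(f,open(f"pics/{n}.pkl","wb")); cv2.imwrite(f"pics/{n}.png",f["image"][:,:,::-1]); return f
def proj(f,P):
    P=np.atleast_2d(np.asarray(P,float)); W=f["world_to_cam"]; c=P@W[:3,:3].T+W[:3,3]
    c=c*[1,-1,-1]; p=c@f["camera_matrix"].T; return p[:,:2]/p[:,2:]
def ray(f,uv):
    W=f["world_to_cam"]; d=np.linalg.inv(f["camera_matrix"])@[uv[0],uv[1],1]; d=d*[1,-1,-1]
    return -W[:3,:3].T@W[:3,3], W[:3,:3].T@d
def atz(f,uv,z):
    o,d=ray(f,uv); return o+d*(z-o[2])/d[2]
def tri(obs):
    A=np.zeros((3,3));b=np.zeros(3)
    for f,uv in obs:
        o,d=ray(f,uv); d=d/np.linalg.norm(d); M=np.eye(3)-np.outer(d,d); A+=M;b+=M@o
    return np.linalg.solve(A,b)
def crop(n,x0,y0,x1,y1,k,out):
    im=cv2.imread(f"pics/{n}.png")[y0:y1,x0:x1]; cv2.imwrite(f"pics/{out}.png",cv2.resize(im,None,fx=k,fy=k,interpolation=cv2.INTER_CUBIC))
E
python3 - <<'E'
from h import *
crop("top0",190,70,390,290,2.7,"c1")
crop("scene0",190,130,410,290,3.6,"c2")
t=load("top0")
for n,uv,z in [("stick tail",(253,253),0),("stick tip",(241,200),0),("grip top",(249,234),64),("bed front L",(312,207),12),("bed front R",(359,210),12),("cassBig c",(294,259),16),("cass sm",(337,185),28),("hood",(341,100),62)]: print(n,atz(t,uv,z).round(1))
E
```

```text
stick tail [408.6 176.6   0. ]
stick tip [546.3 215.2   0. ]
grip top [451.6 178.7  64. ]
bed front L [530.2  27.6  12. ]
bed front R [525.3 -94.5  12. ]
cassBig c [395.3  69.4  16. ]
cass sm [586.8 -35.8  28. ]
hood [804.7 -41.1  62. ]
```

View pics/c1.png

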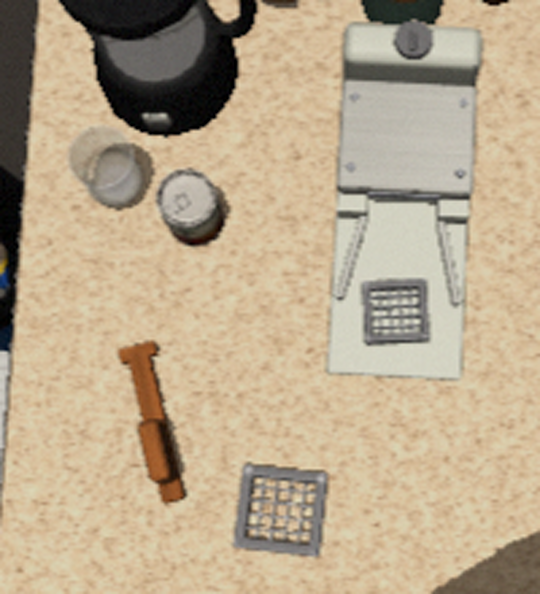

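View pics/c2.png

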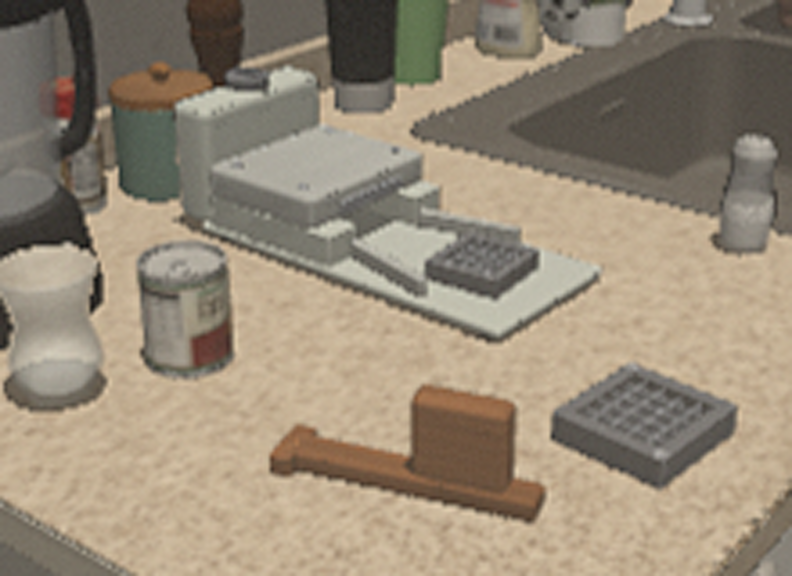

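Candidates for the cassette in the top view: (337,185) on the feed bed, about 23 px ≈ 55–60 mm; and (294,259) on the worktop, about 30 px ≈ 72 mm. The one on the bed is the smaller and fits. The stick lies at (241,200)–(253,253), with its wide tip towards +x. Moving to a wrist-camera viewpoint.

Call:
step_arm --deltas '[{"translation":[3.8,-4.1,0],"rot":[0,0,0]},{"translation":[7.6,-8.2,0],"rot":[0,0,0]},{"translation":[11.4,-12.3,0],"rot":[0,0,0]},{"translation":[15.2,-16.4,0],"rot":[0,0,0]},{"translation":[19,-20.5,0],"rot":[0,0,0]},{"translation":[22.8,-24.6,0],"rot":[0,0,0]},{"translation":[26.6,-28.7,0],"rot":[0,0,0]},{"translation":[30.4,-32.8,0],"rot":[0,0,0]}]'

```text
clock: 1.15
eef_pos: [371.6, -205.4, 404.8]
tcp_rot: [3.141, -0.0, 0.265]
contact_force: [0.8, -0.7, -0.0]
opening: 1.003
```

Call:
step_arm --deltas '[{"translation":[3.7,-4,0],"rot":[0,0,0]},{"translation":[7.4,-8,0],"rot":[0,0,0]},{"translation":[11.1,-12,0],"rot":[0,0,0]},{"translation":[14.8,-16,0],"rot":[0,0,0]},{"translation":[18.4,-20,0],"rot":[0,0,0]},{"translation":[21.9,-23.8,0],"rot":[0,0,0]},{"translation":[21.9,-23.8,0],"rot":[0,0,0]},{"translation":[21.9,-23.8,0],"rot":[0,0,0]}]'

```text
clock: 2.15
eef_pos: [519.8, 79.9, 404.2]
tcp_rot: [3.141, 0.001, 0.266]
contact_force: [-0.6, -0.5, 0.7]
opening: 0.999
```

```bash
python3 - <<'E'
from h import *
from rig import readout
s=readout.sense(); print(s["clock"],s["eef_pos"],s["tcp_rot"],s["qpos"],s["contact_force"])
snap("wrist","w1")
E
```

```text
2.15 [519.8333096   79.89417334 404.23947955] [3.14143733e+00 1.28118505e-03 2.65693850e-01] [ 1.49743964e-01  1.99824959e-01  1.84396270e+00 -3.39588015e-04
  1.09905964e+00  1.45500085e+00] [-0.60611259 -0.53868038  0.66207942]
```

View pics/w1.png

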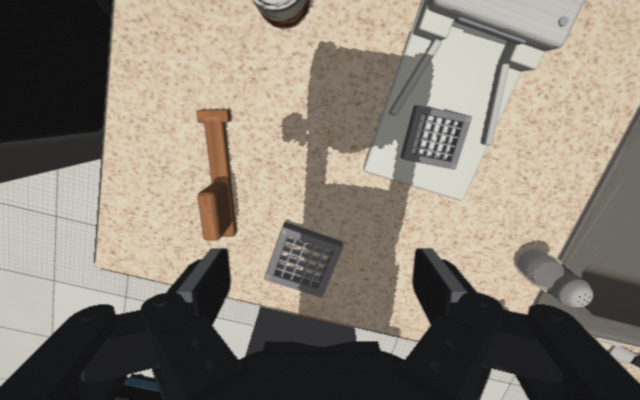

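Call:
step_arm --deltas '[{"translation":[3,-4,0],"rot":[0,0,0]},{"translation":[5,-7,0],"rot":[0,0,0]},{"translation":[5,-7,0],"rot":[0,0,0]},{"translation":[5,-7,0],"rot":[0,0,0]}]'

```text
clock: 2.7
eef_pos: [549.7, 159.3, 404.5]
tcp_rot: [3.141, 0.001, 0.264]
contact_force: [0.0, -0.4, -0.4]
opening: 0.998
```

```bash
python3 - <<'E'
from h import *
snap("wrist","w2")
crop("w1",180,90,340,310,2.7,"c3")
crop("w1",350,0,590,210,3,"c4")
E
```

```text
(no output)
```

View pics/w2.png

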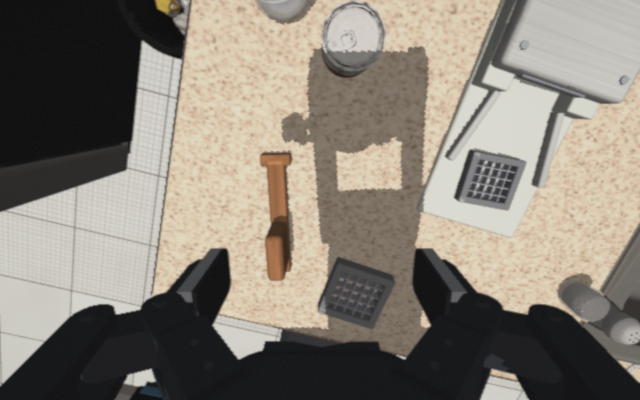

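View pics/c3.png

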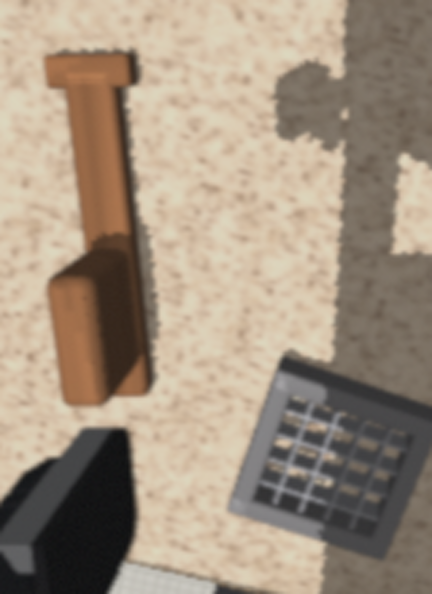

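View pics/c4.png

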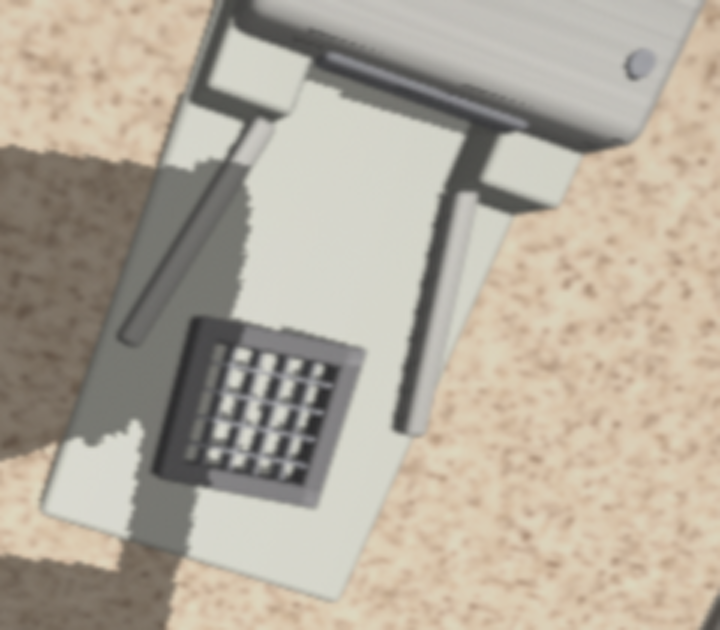

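```bash
python3 - <<'E'
from h import *
crop("w2",240,140,320,300,3.7,"c5")
crop("w2",410,0,640,250,2.4,"c6")
E
```

```text
(no output)
```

View pics/c5.png

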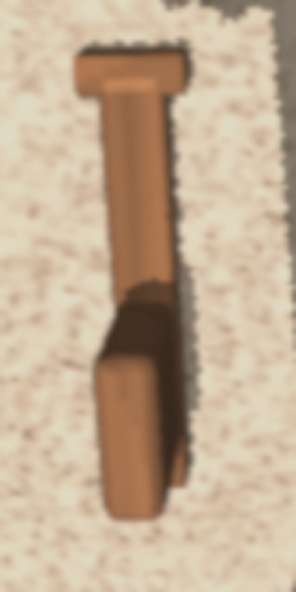

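View pics/c6.png

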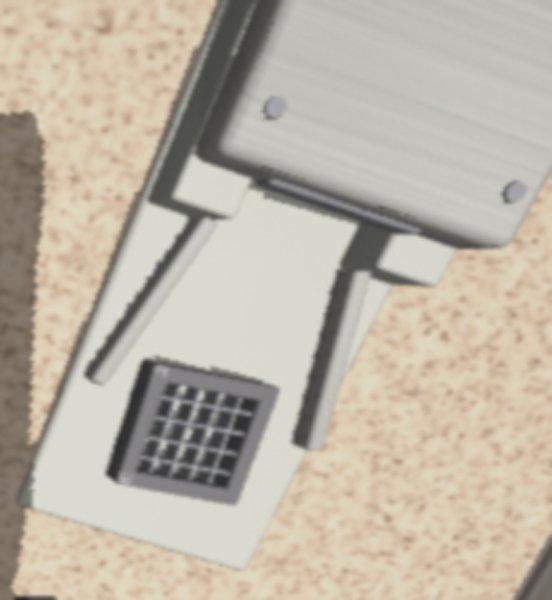

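```bash
cat > fit.py <<'E'
from h import *
w1,w2=load("w1"),load("w2")
c3=lambda u,v:(180+u/2.7-.3,90+v/2.7-.3)
c4=lambda u,v:(350+u/3-.3,v/3-.3)
c5=lambda u,v:(240+u/3.7-.3,140+v/3.7-.3)
c6=lambda u,v:(410+u/2.4-.3,v/2.4-.3)
def fit(obs,x0,freez=True,name=""):
    def pts(p,M):
        c,s=np.cos(p[2]),np.sin(p[2]); M=np.array(M,float); return np.c_[p[0]+c*M[:,0]-s*M[:,1],p[1]+s*M[:,0]+c*M[:,1],M[:,2]+(p[3] if freez else 0)]
    def res(p):
        r=[]
        for f,M,uv in obs: r.append((proj(f,pts(p,M))-np.array(uv)).ravel())
        return np.concatenate(r)
    s=least_squares(res,x0+([0.] if freez else []),loss="soft_l1")
    print(name,s.x.round(3),"rms px",np.sqrt((res(s.x)**2).mean()).round(2)); print(res(s.x).reshape(-1,2).round(1).tolist()); return s.x
SM=[(110,18,14),(110,-18,14),(96,18,14),(96,-18,14),(28,10,64),(28,-10,64),(-28,10,64),(-28,-10,64)]
so=[(w1,SM,[c3(*p) for p in [(46,57),(132,54),(46,87),(133,84),(50,283),(97,277),(64,405),(105,402)]]),
    (w2,SM,[c5(*p) for p in [(77,57),(186,57),(77,95),(186,94),(96,360),(157,358),(107,518),(163,518)]])]
DM=[(-170,65,12),(-170,-65,12),(-95,52,26),(-95,-52,26),(-17,34,26),(-17,-34,26)]
do=[(w1,DM,[c4(*p) for p in [(45,512),(333,600),(142,343),(398,430),(275,125),(457,195)]]),
    (w2,DM,[c6(*p) for p in [(25,503),(243,568),(104,384),(298,445),(216,222),(343,272)]])]
CM=[(30,31,16),(30,-31,16),(-30,-31,16),(-30,31,16)]
co=[(w2,CM,[c6(*p) for p in [(160,362),(278,387),(236,503),(128,484)]]),
    (w1,CM[1:3],[c4(*p) for p in [(365,350),(315,507)]])]
if __name__=="__main__":
    for fz in (1,0):
        fit(so,[445,185,.27],fz,"stick"); d=fit(do,[700,-35,0.],fz,"dicer"); fit(co,[587,-35,0.]+([] if fz else []),fz,"cass(z0 expect 12)")
E
python3 fit.py
```

```text
stick [ 4.45274e+02  1.85064e+02  2.87000e-01 -4.24100e+00] rms px 1.17
[[-0.1, -0.2], [-0.3, 0.2], [1.5, 1.3], [0.6, 1.8], [-1.8, -2.6], [-0.3, -0.8], [-0.1, 0.9], [2.7, 1.6], [-0.9, -0.7], [0.1, -1.4], [0.0, 0.7], [0.7, 0.3], [-1.5, -1.6], [0.1, -1.4], [-0.8, 0.5], [1.4, 0.2]]
dicer [ 6.96132e+02 -4.10270e+01 -3.10000e-02 -7.32500e+00] rms px 1.68
[[-1.6, 0.3], [0.7, 0.8], [1.1, -1.0], [1.2, -2.3], [-0.4, 3.2], [-2.0, 0.3], [-4.0, -0.1], [-1.5, 0.5], [1.4, -2.3], [1.4, -2.3], [-1.1, 2.1], [1.6, -0.0]]
cass(z0 expect 12) [ 5.8844e+02 -3.6989e+01  8.1000e-02  6.2210e+00] rms px 1.57
[[-1.9, 0.4], [0.6, -0.2], [-0.2, 0.1], [-4.7, -0.9], [1.0, -0.0], [1.1, 0.3]]
stick [4.46429e+02 1.84183e+02 2.88000e-01] rms px 1.28
[[-0.7, -0.9], [-0.6, -0.6], [0.9, 0.8], [0.4, 1.2], [-2.4, -2.4], [-0.6, -0.5], [-0.5, 1.8], [2.5, 2.5], [-0.7, -0.9], [0.6, -1.6], [0.2, 0.7], [1.2, 0.2], [-1.2, -0.8], [0.7, -0.6], [-0.4, 1.9], [2.0, 1.5]]
dicer [ 6.9581e+02 -3.8209e+01 -3.7000e-02] rms px 2.0
[[-3.7, 0.6], [0.2, 2.3], [-0.2, -1.6], [1.5, -1.8], [-0.4, 1.1], [-0.9, -0.8], [-5.1, 1.0], [-1.0, 2.6], [1.3, -2.0], [2.7, -1.0], [0.1, 1.2], [3.8, -0.1]]
cass(z0 expect 12) [ 5.88296e+02 -4.08730e+01  8.30000e-02] rms px 1.52
[[-1.5, 0.7], [0.2, -0.2], [-0.2, -0.7], [-3.9, -1.4], [1.6, 0.8], [2.0, 0.2]]
```

Call:
step_arm --deltas '[{"translation":[0.9,5.4,1.7],"rot":[0,0,0.075]},{"translation":[1.8,10.8,3.5],"rot":[0,0,0.15]},{"translation":[2.7,16.2,5.2],"rot":[0,0,0.22]},{"translation":[3.5,21.6,7],"rot":[0,0,0.3]},{"translation":[3.5,21.6,7],"rot":[0,0,0.3]},{"translation":[3.5,21.6,7],"rot":[0,0,0.3]}]'

```text
clock: 3.5
eef_pos: [639.8, -39.7, 334.7]
tcp_rot: [-3.141, 0.001, -0.037]
contact_force: [0.5, 0.2, 0.8]
opening: 1.002
```

```bash
python3 - <<'E'
from h import *
snap("wrist","w3")
crop("w3",180,0,460,280,2.8,"c7")
E
```

```text
(no output)
```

View pics/w3.png

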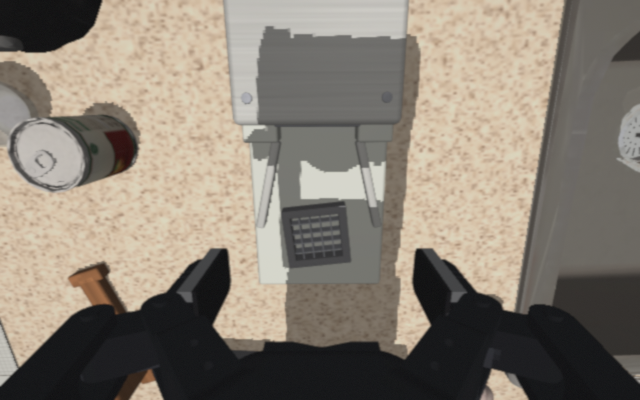

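```bash
python3 - <<'E'
from h import *
import cv2
crop("w3",220,90,420,300,2.85,"c7")
im=cv2.imread("pics/c7.png"); cv2.imwrite("pics/c7.png",cv2.convertScaleAbs(im,alpha=1.4,beta=20))
E
```

```text
(no output)
```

View pics/c7.png

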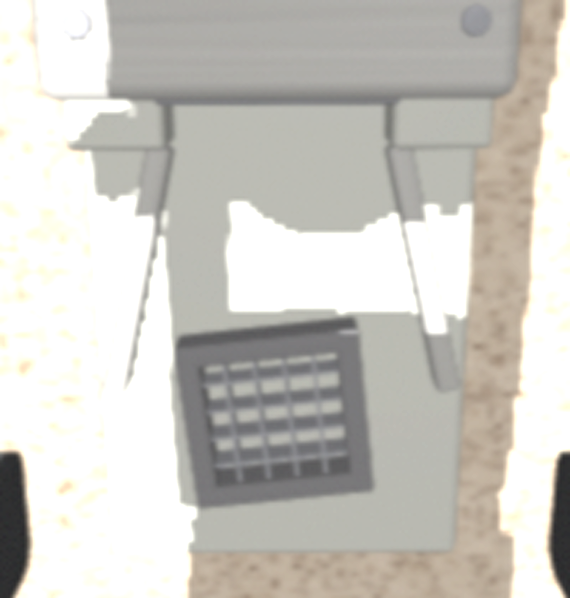

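```bash
cat > fit2.py <<'E'
from fit import *
w3=load("w3")
c7=lambda u,v:(220+u/2.85-.3,90+v/2.85-.3)
DM3=[(-170,65,12),(-170,-65,12),(-95,52,26),(-95,-52,26),(-17,34,26),(-17,-34,26)]
do3=[(w3,DM3,[(259,283),c7(455,549),c7(130,385),c7(436,388),c7(169,150),c7(387,150)])]
CM=[(30,31,16),(30,-31,16),(-30,-31,16),(-30,31,16)]
CM=[(a,b,28) for a,b,c in CM]
co3=[(w3,CM,[c7(*p) for p in [(182,345),(357,333),(372,490),(200,506)]])]
co=[(w2,CM,co[0][2]),(w1,CM[1:3],co[1][2])]
if __name__=="__main__":
    d=fit(do3,[700,-35,0.],0,"dicer3"); d=fit(do+do3,[700,-35,0.],0,"dicer all"); fit(co3,[587,-35,0.],0,"cass3"); fit(co+co3,[587,-35,0.],0,"cass")
    t=load("top0"); 
    for p in [(-170,65,12),(-170,-65,12)]:
        c,s=np.cos(d[2]),np.sin(d[2]); print(proj(t,[d[0]+c*p[0]-s*p[1],d[1]+s*p[0]+c*p[1],12]))
    # free height of cassette & dicer by triangulation
    print("cass FR z",tri([(w2,c6(278,387)),(w3,c7(357,333)),(w1,c4(365,350))]),"RR",tri([(w2,c6(236,503)),(w3,c7(372,490)),(w1,c4(315,507))]))
    print("bed FR",tri([(w1,c4(333,600)),(w2,c6(243,568)),(w3,c7(455,549))]),"FL",tri([(w1,c4(45,512)),(w2,c6(25,503)),(w3,(259,283))]))
    g1=np.mean(so[0][2][4:],0); g2=np.mean(so[1][2][4:],0); print("grip top",tri([(w1,g1),(w2,g2),(t,(249,234))]),tri([(w1,g1),(w2,g2)]))
    g1=np.mean(so[0][2][:2],0); g2=np.mean(so[1][2][:2],0); print("tip",tri([(w1,g1),(w2,g2)]))
E
python3 fit2.py
```

```text
dicer3 [ 6.9647e+02 -3.8386e+01 -2.9000e-02] rms px 0.97
[[-0.1, 1.5], [0.3, 1.4], [-0.7, -0.6], [-0.3, -2.4], [0.6, 0.3], [0.2, -0.3]]
dicer all [ 6.96077e+02 -3.83300e+01 -3.30000e-02] rms px 1.73
[[-3.1, 0.8], [1.0, 2.1], [0.2, -1.5], [2.1, -2.1], [-0.2, 1.1], [-0.6, -1.2], [-4.5, 1.2], [-0.3, 2.4], [1.7, -1.9], [3.3, -1.3], [0.3, 1.2], [4.2, -0.4], [-0.6, 1.7], [-0.3, 1.9], [-1.1, -0.3], [-0.7, -1.8], [0.5, 0.6], [0.0, 0.3]]
cass3 [ 5.88331e+02 -3.38590e+01  5.20000e-02] rms px 1.18
[[-1.9, 0.1], [2.1, -1.1], [0.7, 0.8], [-0.8, 0.1]]
cass [ 5.88667e+02 -3.36710e+01  6.90000e-02] rms px 1.59
[[-1.7, -0.1], [1.4, 0.1], [-0.3, 1.1], [-5.4, -0.7], [1.0, -0.4], [0.2, 0.6], [-2.6, 0.4], [1.3, -2.0], [1.0, 0.0], [-0.4, 0.3]]
[[310.20468516 207.70055331]]
[[360.25667593 210.50394324]]
cass FR z [619.88004417 -60.92827039  29.04070425] RR [561.95024442 -65.45536207  29.49130634]
bed FR [526.03220891 -97.61799909  10.31946513] FL [532.00273347  29.78915445  16.28676316]
grip top [450.64093656 181.72576969  69.27318146] [446.50610983 184.79092239  61.90782503]
tip [550.83303335 214.91744402  13.47645794]
```

Call:
step_arm --deltas '[{"translation":[-4.0,-4.3,0.7],"rot":[0,0,-0.06]},{"translation":[-8.0,-8.6,1.4],"rot":[0,0,-0.13]},{"translation":[-12.0,-12.9,2.1],"rot":[0,0,-0.2]},{"translation":[-16.0,-17.2,2.8],"rot":[0,0,-0.26]},{"translation":[-20.2,-21.6,3.5],"rot":[0,0,-0.323]},{"translation":[-20.2,-21.6,3.5],"rot":[0,0,-0.323]},{"translation":[-20.2,-21.6,3.5],"rot":[0,0,-0.323]},{"translation":[-20.2,-21.6,3.5],"rot":[0,0,-0.323]}]'

```text
clock: 4.55
eef_pos: [446.9, 183.9, 300.2]
tcp_rot: [3.142, -0.001, 0.287]
contact_force: [-0.6, 0.3, -0.6]
opening: 1.002
```

```bash
python3 - <<'E'
from h import *
from rig import readout
s=readout.sense(); print(s["eef_pos"],s["tcp_rot"])
f=snap("wrist","w4")
def st(p,x=446.4,y=184.5,a=.288): 
    c,s=np.cos(a),np.sin(a); return (x+c*p[0]-s*p[1],y+s*p[0]+c*p[1],p[2])
im=cv2.imread("pics/w4.png")
for p in [(110,18,14),(110,-18,14),(28,10,64),(28,-10,64),(-28,10,64),(-28,-10,64)]:
    u=proj(f,st(p))[0]; print(p,u.round(1)); cv2.circle(im,tuple(int(round(v)) for v in u),1,(0,255,0),-1)
cv2.imwrite("pics/w4b.png",im)
cv2.imwrite("pics/w4c.png",cv2.resize(im[80:380,170:470],None,fx=2,fy=2,interpolation=cv2.INTER_CUBIC))
E
```

```text
[446.89274722 183.87343462 300.24467924] [ 3.14158673e+00 -1.40482336e-03  2.87020012e-01]
(110, 18, 14) [296.4  53.6]
(110, -18, 14) [343.7  53.6]
(28, 10, 64) [305.4 172.9]
(28, -10, 64) [334.8 172.9]
(-28, 10, 64) [306.6 248. ]
(-28, -10, 64) [333.9 248. ]
```

View pics/w4c.png

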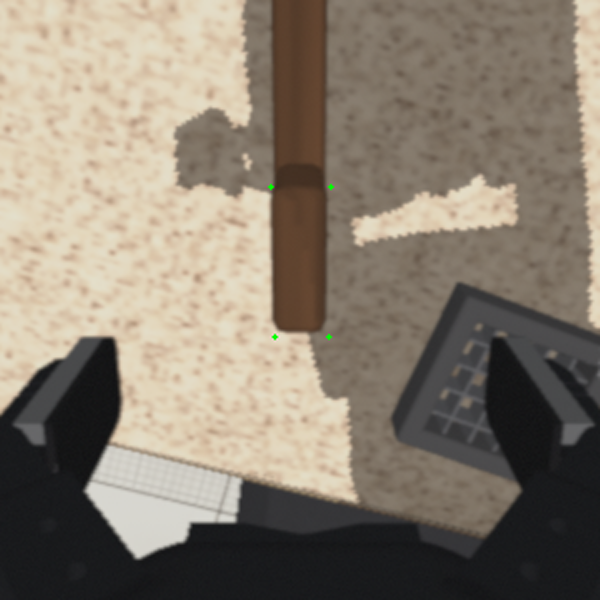

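Call:
step_arm --deltas '[{"translation":[0.05,0,3.5],"rot":[0,0,0]},{"translation":[0.1,0,7],"rot":[0,0,0]},{"translation":[0.15,0,9],"rot":[0,0,0]},{"translation":[0.15,0,10.3],"rot":[0,0,0]},{"translation":[0.15,0,10.3],"rot":[0,0,0]}]'

```text
clock: 5.22
eef_pos: [447.8, 184.1, 196.1]
tcp_rot: [3.141, 0.001, 0.287]
contact_force: [0.3, 0.4, -0.1]
opening: 1.0
```

Call:
step_arm --deltas '[{"translation":[0,0,0],"rot":[0,0,0]},{"translation":[0,0,0],"rot":[0,0,0]},{"translation":[0,0,0],"rot":[0,0,0]},{"translation":[0,0,0],"rot":[0,0,0]},{"translation":[0,0,0],"rot":[0,0,0]},{"translation":[0,0,0],"rot":[0,0,0]},{"translation":[0,0,0],"rot":[0,0,0]},{"translation":[0,0,0],"rot":[0,0,0]}]' --grip 255 --squeeze 100

```text
clock: 6.22
eef_pos: [447.8, 184.8, 197.2]
tcp_rot: [-3.141, -0.001, 0.288]
contact_force: [-0.8, 0.6, 7.2]
opening: 0.224
```

```bash
python3 - <<'E'
from h import *
snap("wrist","w5")
E
```

```text
(no output)
```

View pics/w5.png

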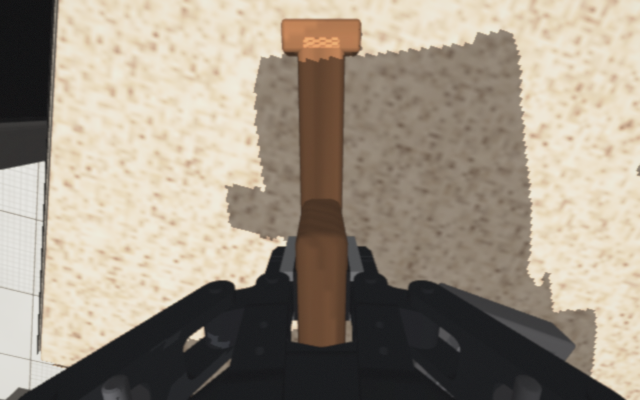

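Call:
step_arm --deltas '[{"translation":[0,0,-2],"rot":[0,0,0]},{"translation":[0,0,-5],"rot":[0,0,0]},{"translation":[0,0,-8],"rot":[0,0,0]},{"translation":[0,0,-8],"rot":[0,0,0]},{"translation":[0,0,-8],"rot":[0,0,0]},{"translation":[0,0,-8],"rot":[0,0,0]}]'

```text
clock: 7.02
eef_pos: [447.1, 184.5, 275.6]
tcp_rot: [3.141, 0.002, 0.288]
contact_force: [0.7, 0.8, -1.0]
opening: 0.22
```

```bash
python3 - <<'E'
from h import *
from rig import readout
s=readout.sense(); print(s["eef_pos"],s["tcp_rot"],s["contact_force"])
snap("wrist","w6");snap("scene","s6")
crop("s6",200,130,400,290,3.6,"c8")
E
```

```text
[447.1433462  184.49074177 275.58275899] [3.14138480e+00 2.01691073e-03 2.87870401e-01] [ 0.6501174   0.75918183 -0.96286976]
```

View pics/w6.png

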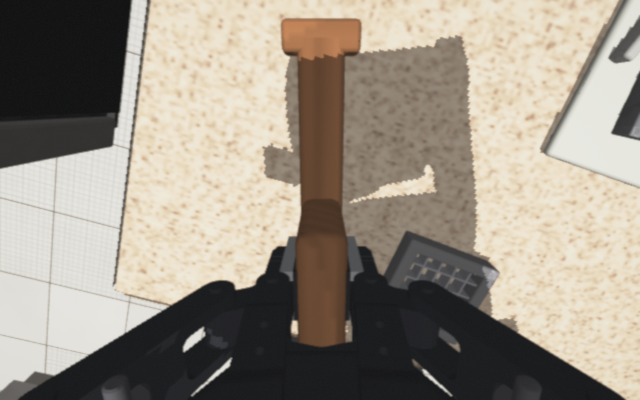

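View pics/c8.png

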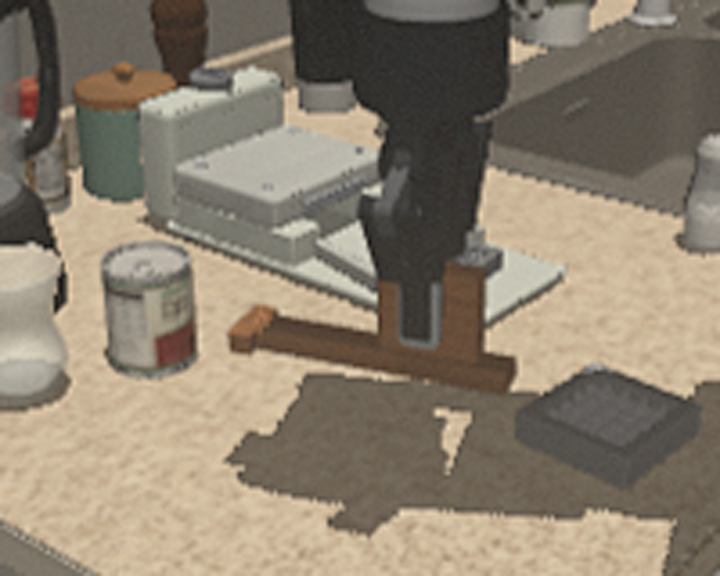

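```bash
python3 - <<'E'
from h import *
f=load("w5")
for uv in [(283,19),(360,19),(321,19)]:
    P=atz(f,uv,14); d=P[:2]-[447.7,184.6]; a=.288; print(P.round(1),"tool-frame fwd",d@[np.cos(a),np.sin(a)],"left",d@[-np.sin(a),np.cos(a)])
E
```

```text
[546.9 231.8  14. ] tool-frame fwd 108.55169834710338 left 17.10241542322869
[556.6 199.1  14. ] tool-frame fwd 108.53960404169653 left -17.036253343825717
[551.7 215.7  14. ] tool-frame fwd 108.545729642537 left 0.2545170689595143
```

Call:
step_arm --deltas '[{"translation":[-1.5,4,0],"rot":[0,0,0.06]},{"translation":[-3,8,0],"rot":[0,0,0.13]},{"translation":[-4.5,12,0],"rot":[0,0,0.19]},{"translation":[-6,16,0],"rot":[0,0,0.25]},{"translation":[-7.5,20.1,0],"rot":[0,0,0.319]},{"translation":[-7.5,20.1,0],"rot":[0,0,0.319]},{"translation":[-7.5,20.1,0],"rot":[0,0,0.319]},{"translation":[-7.5,20.1,0],"rot":[0,0,0.319]}]'

```text
clock: 8.12
eef_pos: [432.8, -28.6, 276.5]
tcp_rot: [-3.141, 0.0, -0.03]
contact_force: [-0.1, 0.6, -1.6]
opening: 0.221
```

```bash
python3 - <<'E'
from h import *
from rig import readout
s=readout.sense(); print(s["eef_pos"],s["tcp_rot"],s["contact_force"])
snap("wrist","w7");snap("top","t7")
crop("w7",180,0,460,200,2.8,"c9")
E
```

```text
[432.80440965 -28.58892561 276.49185412] [-3.14143844e+00  3.86003897e-04 -2.98094884e-02] [-0.13199576  0.55201083 -1.59295416]
```

View pics/w7.png

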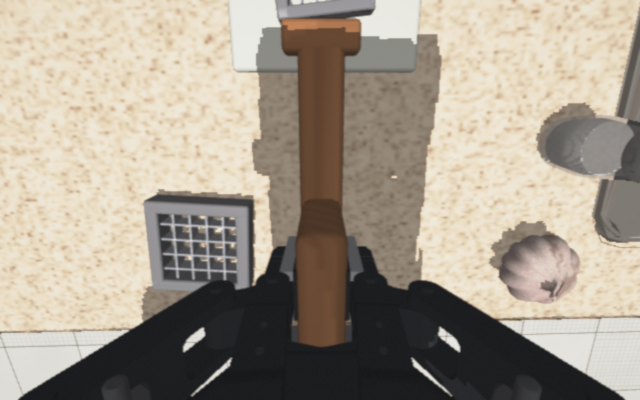

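View pics/c9.png

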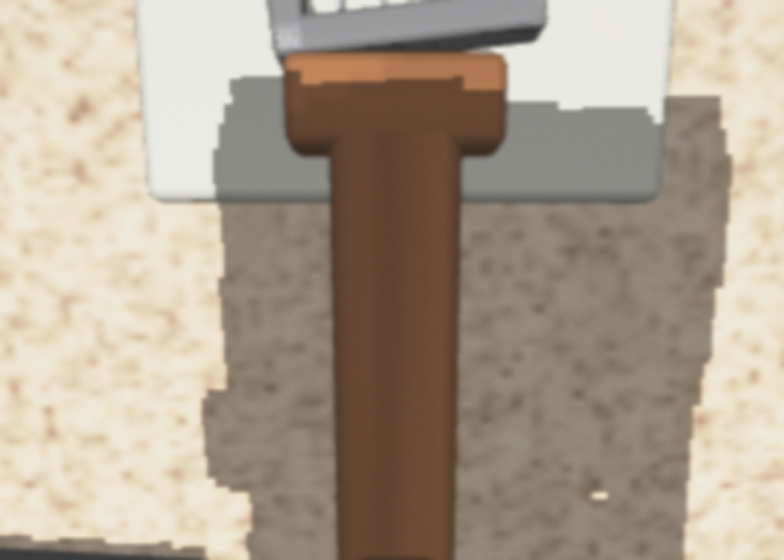

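```bash
python3 - <<'E'
from h import *
f=load("w7")
c9=lambda u,v:(180+u/2.8-.3,v/2.8-.3)
a=-.03;o=np.array([432.6,-29.])
def loc(P): d=P[:2]-o; return np.round([d@[np.cos(a),np.sin(a)],d@[-np.sin(a),np.cos(a)]],1)
for n,uv,z in [("bedFL",(149,190),12),("bedFR",(661,192),12),("bedL edge far",(137,0),12),("bedR far",(677,0),12),("cassRL",(283,30),28),("cassRR",(547,18),28),("tipL",(285,57),92),("tipR",(506,57),92)]:
    P=atz(f,c9(*uv),z); print(n,P.round(1),loc(P))
E
```

```text
bedFL [531.6  30.7  12. ] [97.2 62.7]
bedFR [527.3 -98.1  12. ] [ 96.7 -66.3]
bedL edge far [573.6  28.9  12. ] [139.2  62.1]
bedR far [569.8 -99.6  12. ] [139.2 -66.4]
cassRL [562.   -7.1  28. ] [128.7  25.8]
cassRR [562.6 -66.1  28. ] [131.1 -33.2]
tipL [541.4 -14.   92. ] [108.3  18.2]
tipR [540.3 -49.3  92. ] [108.3 -17.1]
```

Call:
step_arm --deltas '[{"translation":[0,0.2,2],"rot":[0,0,0]},{"translation":[0,0.2,4],"rot":[0,0,0]},{"translation":[0,0.2,5.5],"rot":[0,0,0]},{"translation":[0,0.2,6.4],"rot":[0,0,0]},{"translation":[0,0.2,6.4],"rot":[0,0,0]}]'

```text
clock: 8.85
eef_pos: [432.6, -31.0, 212.3]
tcp_rot: [-3.142, 0.001, -0.03]
contact_force: [1.3, 0.1, -1.4]
opening: 0.218
```

```bash
python3 - <<'E'
from h import *
from rig import readout
s=readout.sense(); print(s["eef_pos"],s["tcp_rot"],s["contact_force"])
snap("wrist","w8");snap("scene","s8")
crop("s8",240,140,400,260,4.5,"c10")
E
```

```text
[432.5916025  -31.0014028  212.29248375] [-3.14153647e+00  1.09462169e-03 -3.04375511e-02] [ 1.2856246   0.13319212 -1.41611285]
```

View pics/w8.png

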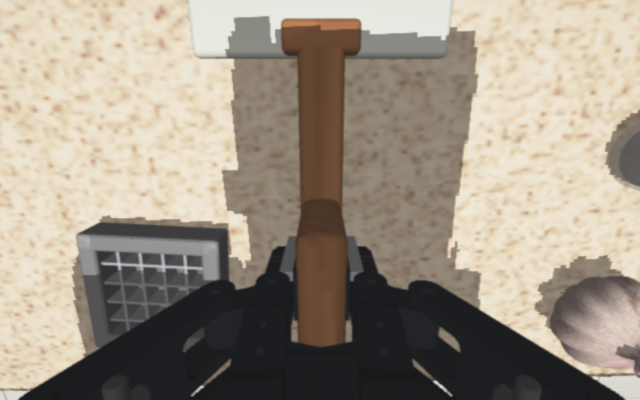

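View pics/c10.png

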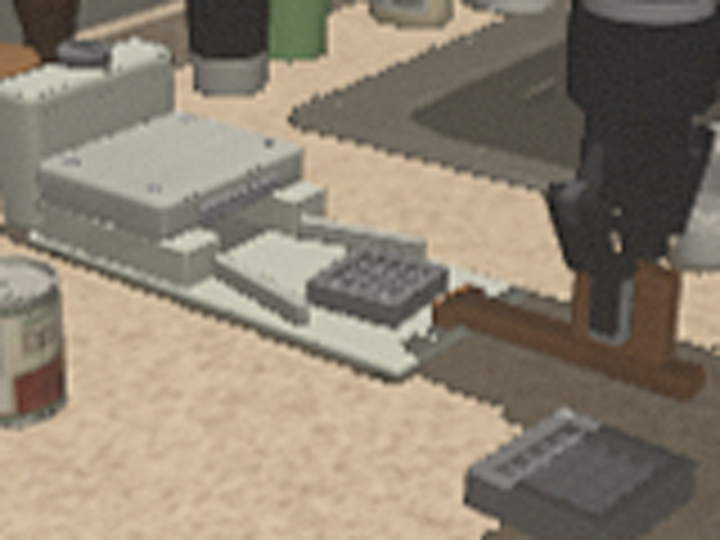

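Call:
step_arm --deltas '[{"translation":[1,0,0],"rot":[0,0,0]},{"translation":[1.7,0,0],"rot":[0,0,0]},{"translation":[2.2,0,0],"rot":[0,0,0]},{"translation":[2.7,0,0],"rot":[0,0,0]},{"translation":[3.2,0,0],"rot":[0,0,0]},{"translation":[3.7,0,0],"rot":[0,0,0]},{"translation":[4.2,0,0],"rot":[0,0,0]},{"translation":[4.7,0,0],"rot":[0,0,0]}]'

```text
clock: 9.95
eef_pos: [480.0, -32.8, 212.6]
tcp_rot: [-3.142, 0.0, -0.031]
contact_force: [-0.6, 0.5, -1.4]
opening: 0.221
```

```bash
python3 - <<'E'
from h import *
snap("wrist","w9");snap("scene","s9");snap("top","t9")
crop("t9",270,60,410,270,2.8,"c12")
crop("s9",240,140,400,260,4.5,"c11")
E
```

```text
(no output)
```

View pics/w9.png

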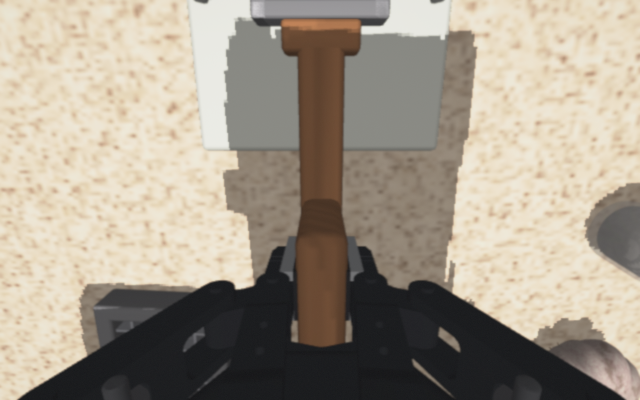

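View pics/c11.png

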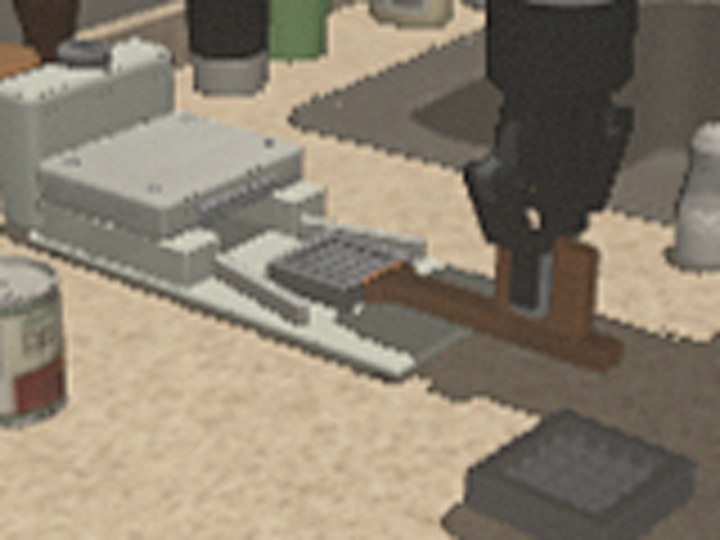

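View pics/c12.png

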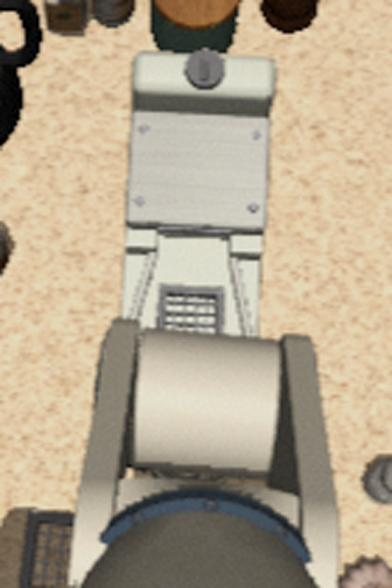

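Call:
step_arm --deltas '[{"translation":[0.5,0,0],"rot":[0,0,0]},{"translation":[1,0,0],"rot":[0,0,0]},{"translation":[1.5,0,0],"rot":[0,0,0]},{"translation":[2,0,0],"rot":[0,0,0]},{"translation":[2.5,0,0],"rot":[0,0,0]},{"translation":[3,0,0],"rot":[0,0,0]},{"translation":[3.5,0,0],"rot":[0,0,0]},{"translation":[4,0,0],"rot":[0,0,0]}]'

```text
clock: 11.1
eef_pos: [520.0, -34.1, 212.7]
tcp_rot: [-3.142, -0.0, -0.031]
contact_force: [-1.4, 0.7, -1.3]
opening: 0.227
```

```bash
python3 - <<'E'
from h import *
snap("wrist","w10");snap("scene","s10");snap("top","t10")
a=cv2.imread("pics/t10.png")[60:270,270:410]; b=cv2.imread("pics/s10.png")[140:260,240:400]
a=cv2.resize(a,None,fx=2.5,fy=2.5); b=cv2.resize(b,None,fx=2.8,fy=2.8)
o=np.zeros((525,800,3),np.uint8); o[:a.shape[0],:350]=a; o[:b.shape[0],352:352+b.shape[1]]=b; cv2.imwrite("pics/c13.png",o)
E
```

```text
(no output)
```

View pics/c13.png

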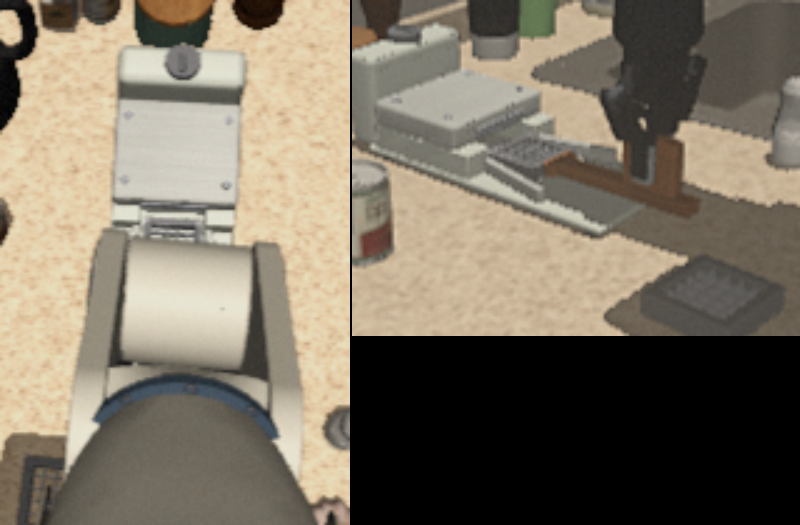

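Call:
step_arm --deltas '[{"translation":[0.5,0,0],"rot":[0,0,0]},{"translation":[1,0,0],"rot":[0,0,0]},{"translation":[1.5,0,0],"rot":[0,0,0]},{"translation":[2,0,0],"rot":[0,0,0]}]'

```text
clock: 11.75
eef_pos: [540.0, -34.7, 212.7]
tcp_rot: [-3.142, 0.0, -0.031]
contact_force: [-0.7, 0.1, -1.1]
opening: 0.224
```

Call:
step_arm --deltas '[{"translation":[0.5,0,0],"rot":[0,0,0]},{"translation":[1,0,0],"rot":[0,0,0]},{"translation":[1.5,0,0],"rot":[0,0,0]},{"translation":[2,0,0],"rot":[0,0,0]}]'

```text
clock: 12.25
eef_pos: [560.0, -35.3, 212.7]
tcp_rot: [3.142, 0.0, -0.031]
contact_force: [0.2, -0.2, -1.5]
opening: 0.224
```

```bash
python3 - <<'E'
from h import *
snap("wrist","w11");snap("scene","s11")
a=cv2.imread("pics/w11.png")[:260,180:460];b=cv2.imread("pics/s11.png")[140:260,240:400]
a=cv2.resize(a,None,fx=1.4,fy=1.4); b=cv2.resize(b,None,fx=2.5,fy=2.5)
o=np.zeros((525,800,3),np.uint8); o[:a.shape[0],:a.shape[1]]=a; o[:b.shape[0],395:395+b.shape[1]]=b; cv2.imwrite("pics/c14.png",o)
E
```

```text
(no output)
```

View pics/c14.png

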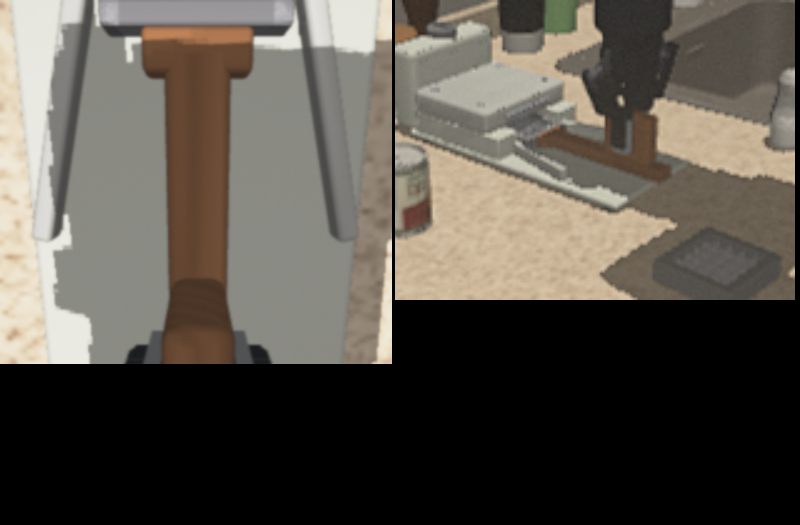

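Call:
step_arm --deltas '[{"translation":[0.3,0,0],"rot":[0,0,0]},{"translation":[0.6,0,0],"rot":[0,0,0]},{"translation":[0.9,0,0],"rot":[0,0,0]},{"translation":[1.2,0,0],"rot":[0,0,0]}]'

```text
clock: 12.85
eef_pos: [571.8, -35.7, 212.7]
tcp_rot: [3.142, 0.0, -0.031]
contact_force: [-1.6, -0.1, -1.6]
opening: 0.218
```

Call:
step_arm --deltas '[{"translation":[0.2,0,0],"rot":[0,0,0]},{"translation":[0.4,0,0],"rot":[0,0,0]},{"translation":[0.6,0,0],"rot":[0,0,0]}]'

```text
clock: 13.22
eef_pos: [577.7, -35.9, 212.7]
tcp_rot: [-3.142, 0.0, -0.031]
contact_force: [0.1, -0.5, -1.4]
opening: 0.221
```

Call:
step_arm --deltas '[{"translation":[0.2,0,0],"rot":[0,0,0]},{"translation":[0.4,0,0],"rot":[0,0,0]},{"translation":[0.6,0,0],"rot":[0,0,0]}]'

```text
clock: 13.6
eef_pos: [582.1, -36.0, 212.2]
tcp_rot: [-3.141, 0.005, -0.031]
contact_force: [-10.9, 0.2, 3.6]
opening: 0.219
```

Call:
step_arm --deltas '[{"translation":[0.2,0,0],"rot":[0,0,0]},{"translation":[0.4,0,0],"rot":[0,0,0]}]'

```text
clock: 13.85
eef_pos: [585.7, -36.1, 211.9]
tcp_rot: [-3.141, 0.006, -0.031]
contact_force: [-7.6, -0.1, 1.9]
opening: 0.221
```

Call:
step_arm --deltas '[{"translation":[0.1,0,0],"rot":[0,0,0]},{"translation":[0.2,0,0],"rot":[0,0,0]},{"translation":[0.3,0,0],"rot":[0,0,0]}]'

```text
clock: 14.22
eef_pos: [589.3, -36.2, 212.0]
tcp_rot: [-3.142, 0.004, -0.031]
contact_force: [-5.4, 0.6, -1.0]
opening: 0.223
```

Call:
step_arm --deltas '[{"translation":[0.1,0,0],"rot":[0,0,0]},{"translation":[0.2,0,0],"rot":[0,0,0]},{"translation":[0.3,0,0],"rot":[0,0,0]}]'

```text
clock: 14.6
eef_pos: [592.4, -36.3, 212.0]
tcp_rot: [-3.141, 0.004, -0.031]
contact_force: [-5.6, 0.4, 0.0]
opening: 0.224
```

Call:
step_arm --deltas '[{"translation":[0.1,0,0],"rot":[0,0,0]},{"translation":[0.2,0,0],"rot":[0,0,0]}]'

```text
clock: 14.85
eef_pos: [594.3, -36.4, 211.9]
tcp_rot: [-3.142, 0.004, -0.031]
contact_force: [-5.1, 1.4, -1.5]
opening: 0.221
```

Call:
step_arm --deltas '[{"translation":[0.1,0,0],"rot":[0,0,0]},{"translation":[0.2,0,0],"rot":[0,0,0]}]'

```text
clock: 15.1
eef_pos: [596.7, -36.5, 212.1]
tcp_rot: [-3.142, 0.003, -0.031]
contact_force: [-3.6, -0.1, -2.0]
opening: 0.219
```

Call:
step_arm --deltas '[{"translation":[0.1,0,0],"rot":[0,0,0]},{"translation":[0.2,0,0],"rot":[0,0,0]}]'

```text
clock: 15.35
eef_pos: [599.3, -36.6, 212.4]
tcp_rot: [-3.142, 0.001, -0.031]
contact_force: [-4.3, 0.5, -3.2]
opening: 0.222
```

Call:
step_arm --deltas '[{"translation":[0.1,0,0],"rot":[0,0,0]},{"translation":[0.2,0,0],"rot":[0,0,0]}]'

```text
clock: 15.6
eef_pos: [601.6, -36.6, 212.6]
tcp_rot: [-3.142, 0.0, -0.031]
contact_force: [-4.3, 0.2, -3.3]
opening: 0.218
```

Call:
step_arm --deltas '[{"translation":[0.1,0,0],"rot":[0,0,0]},{"translation":[0.2,0,0],"rot":[0,0,0]}]'

```text
clock: 15.85
eef_pos: [603.7, -36.7, 212.7]
tcp_rot: [3.142, 0.0, -0.031]
contact_force: [-4.0, 0.1, -3.3]
opening: 0.216
```

Call:
step_arm --deltas '[{"translation":[0.1,0,0],"rot":[0,0,0]},{"translation":[0.2,0,0],"rot":[0,0,0]}]'

```text
clock: 16.1
eef_pos: [605.7, -36.7, 212.7]
tcp_rot: [3.142, -0.0, -0.031]
contact_force: [-4.0, 0.7, -3.6]
opening: 0.219
```

Call:
step_arm --deltas '[{"translation":[0.1,0,0],"rot":[0,0,0]},{"translation":[0.2,0,0],"rot":[0,0,0]}]'

```text
clock: 16.35
eef_pos: [607.7, -36.8, 212.7]
tcp_rot: [-3.142, -0.0, -0.031]
contact_force: [-3.6, 0.3, -3.1]
opening: 0.221
```

Call:
step_arm --deltas '[{"translation":[0.1,0,0],"rot":[0,0,0]},{"translation":[0.2,0,0],"rot":[0,0,0]}]'

```text
clock: 16.6
eef_pos: [609.3, -36.8, 212.6]
tcp_rot: [-3.142, 0.001, -0.031]
contact_force: [-7.0, -0.3, -0.3]
opening: 0.221
```

Call:
step_arm --deltas '[{"translation":[0.1,0,0],"rot":[0,0,0]},{"translation":[0.2,0,0],"rot":[0,0,0]}]'

```text
clock: 16.85
eef_pos: [610.6, -36.9, 212.6]
tcp_rot: [-3.141, 0.003, -0.031]
contact_force: [-12.0, 1.1, 3.5]
opening: 0.222
```

Call:
step_arm --deltas '[{"translation":[0.1,0,0],"rot":[0,0,0]}]'

```text
clock: 16.98
eef_pos: [611.2, -36.9, 212.5]
tcp_rot: [-3.141, 0.004, -0.031]
contact_force: [-14.1, 0.1, 4.6]
opening: 0.218
```

Call:
step_arm --deltas '[{"translation":[0.05,0,0],"rot":[0,0,0]}]'

```text
clock: 17.1
eef_pos: [611.5, -36.9, 212.5]
tcp_rot: [-3.141, 0.005, -0.031]
contact_force: [-16.0, 0.1, 6.1]
opening: 0.22
```

Call:
step_arm --deltas '[{"translation":[0,0,0],"rot":[0,0,0]},{"translation":[0,0,0],"rot":[0,0,0]},{"translation":[0,0,0],"rot":[0,0,0]}]'

```text
clock: 17.48
eef_pos: [611.5, -36.9, 212.5]
tcp_rot: [-3.141, 0.005, -0.031]
contact_force: [-14.1, -0.0, 4.7]
opening: 0.222
```

Call:
step_arm --deltas '[{"translation":[0.03,0,0],"rot":[0,0,0]},{"translation":[0.03,0,0],"rot":[0,0,0]},{"translation":[0.03,0,0],"rot":[0,0,0]},{"translation":[0.03,0,0],"rot":[0,0,0]},{"translation":[0.03,0,0],"rot":[0,0,0]}]'

```text
clock: 18.1
eef_pos: [611.6, -36.9, 212.5]
tcp_rot: [-3.141, 0.005, -0.031]
contact_force: [-16.3, 0.9, 6.3]
opening: 0.222
```

Call:
step_arm --deltas '[{"translation":[-0.1,0,0],"rot":[0,0,0]},{"translation":[-0.2,0,0],"rot":[0,0,0]},{"translation":[-0.3,0,0],"rot":[0,0,0]},{"translation":[-0.4,0,0],"rot":[0,0,0]},{"translation":[-0.5,0,0],"rot":[0,0,0]},{"translation":[-0.7,0,0],"rot":[0,0,0]},{"translation":[-0.9,0,0],"rot":[0,0,0]},{"translation":[-1.2,0,-0.1],"rot":[0,0,0]}]'

```text
clock: 19.1
eef_pos: [601.4, -36.6, 213.8]
tcp_rot: [-3.142, -0.0, -0.031]
contact_force: [0.1, -0.6, -0.8]
opening: 0.221
```

Call:
step_arm --deltas '[{"translation":[-1,0,0],"rot":[0,0,0]},{"translation":[-2.5,0,0],"rot":[0,0,0]},{"translation":[-4,0,0],"rot":[0,0,0]},{"translation":[-6,0,0],"rot":[0,0,0]},{"translation":[-8,0,0],"rot":[0,0,0]},{"translation":[-10,0,-1],"rot":[0,0,0]},{"translation":[-12,0,-3],"rot":[0,0,0]},{"translation":[-14,0,-6.5],"rot":[0,0,0]}]'

```text
clock: 20.1
eef_pos: [459.4, -32.2, 278.4]
tcp_rot: [-3.141, 0.003, -0.031]
contact_force: [-0.0, 0.4, -0.5]
opening: 0.221
```

```bash
python3 - <<'E'
from h import *
from rig import readout
s=readout.sense(); print(s["eef_pos"],s["tcp_rot"],s["contact_force"])
snap("wrist","w12");snap("scene","s12")
a=cv2.imread("pics/w12.png")[:300,180:460];b=cv2.imread("pics/s12.png")[140:260,240:400]
a=cv2.resize(a,None,fx=1.4,fy=1.4); b=cv2.resize(b,None,fx=2.5,fy=2.5)
o=np.zeros((525,800,3),np.uint8); o[:a.shape[0],:a.shape[1]]=a; o[:b.shape[0],395:395+b.shape[1]]=b; cv2.imwrite("pics/c15.png",o)
E
```

```text
[459.36012998 -32.15671723 278.3878871 ] [-3.14144267e+00  2.79727719e-03 -3.12896139e-02] [-0.02654917  0.43538475 -0.51137356]
```

View pics/c15.png

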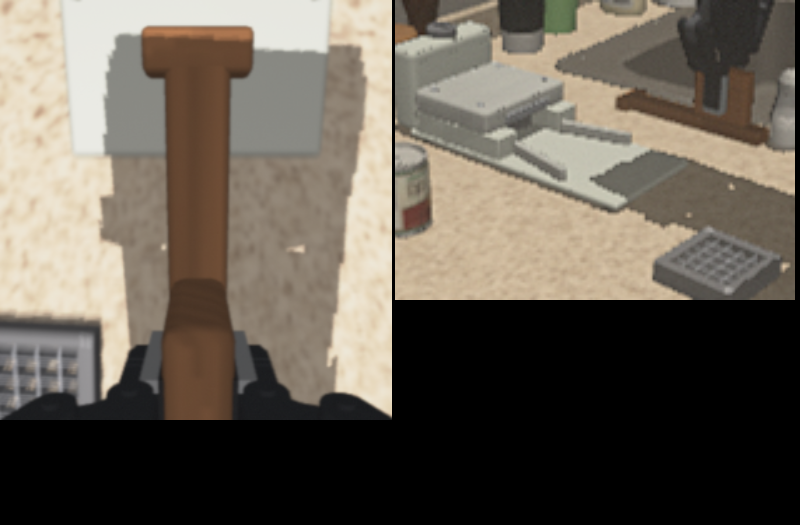

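Call:
step_arm --deltas '[{"translation":[-0.4,-4.3,0],"rot":[0,0,-0.06]},{"translation":[-0.8,-8.6,0],"rot":[0,0,-0.13]},{"translation":[-1.2,-12.9,0],"rot":[0,0,-0.19]},{"translation":[-1.6,-17.2,0],"rot":[0,0,-0.25]},{"translation":[-1.9,-21.6,0],"rot":[0,0,-0.319]},{"translation":[-1.9,-21.6,0],"rot":[0,0,-0.319]},{"translation":[-1.9,-21.6,0],"rot":[0,0,-0.319]}]'

```text
clock: 21.08
eef_pos: [448.8, 184.0, 278.1]
tcp_rot: [3.141, 0.001, 0.288]
contact_force: [-0.5, -0.2, -0.7]
opening: 0.222
```

Call:
step_arm --deltas '[{"translation":[0,0,2.5],"rot":[0,0,0]},{"translation":[0,0,5],"rot":[0,0,0]},{"translation":[0,0,7],"rot":[0,0,0]},{"translation":[0,0,7.6],"rot":[0,0,0]},{"translation":[0,0,7.8],"rot":[0,0,0]},{"translation":[0,0,7.8],"rot":[0,0,0]}]'

```text
clock: 21.82
eef_pos: [449.5, 184.0, 201.2]
tcp_rot: [-3.142, -0.001, 0.287]
contact_force: [0.2, -0.1, -0.9]
opening: 0.223
```

Call:
step_arm --deltas '[{"translation":[0,0,0.1],"rot":[0,0,0]},{"translation":[0,0,0.2],"rot":[0,0,0]},{"translation":[0,0,0.3],"rot":[0,0,0]},{"translation":[0,0,0.3],"rot":[0,0,0]}]'

```text
clock: 22.32
eef_pos: [449.2, 184.3, 197.7]
tcp_rot: [3.142, 0.0, 0.288]
contact_force: [-0.3, 0.7, -2.2]
opening: 0.223
```

Call:
step_arm --deltas '[{"translation":[0,0,0.1],"rot":[0,0,0]},{"translation":[0,0,0.1],"rot":[0,0,0]}]'

```text
clock: 22.58
eef_pos: [449.3, 184.3, 197.2]
tcp_rot: [-3.142, -0.0, 0.288]
contact_force: [-2.1, -0.1, 8.0]
opening: 0.219
```

Contact with the worktop (8 N). Releasing.

Call:
step_arm --deltas '[{"translation":[0,0,-0.05],"rot":[0,0,0]},{"translation":[0,0,-0.05],"rot":[0,0,0]},{"translation":[0,0,-0.05],"rot":[0,0,0]},{"translation":[0,0,-0.05],"rot":[0,0,0]},{"translation":[0,0,-0.05],"rot":[0,0,0]},{"translation":[0,0,-0.05],"rot":[0,0,0]},{"translation":[0,0,-0.05],"rot":[0,0,0]},{"translation":[0,0,-0.05],"rot":[0,0,0]}]' --grip 0

```text
clock: 23.58
eef_pos: [449.2, 184.2, 197.2]
tcp_rot: [-3.142, 0.0, 0.288]
contact_force: [0.4, 0.7, 0.4]
opening: 1.002
```

Call:
step_arm --deltas '[{"translation":[0,0,-2],"rot":[0,0,0]},{"translation":[0,0,-5],"rot":[0,0,0]},{"translation":[0,0,-9],"rot":[0,0,0]},{"translation":[0,0,-13],"rot":[0,0,0]},{"translation":[0,0,-17],"rot":[0,0,0]},{"translation":[0,0,-17],"rot":[0,0,0]}]'

```text
clock: 24.32
eef_pos: [450.1, 184.6, 370.1]
tcp_rot: [-3.141, -0.006, 0.288]
contact_force: [0.1, 0.6, -0.0]
opening: 1.002
```

```bash
python3 - <<'E'
from h import *
from rig import readout
s=readout.sense(); print(s["eef_pos"],s["contact_force"],s["opening"])
snap("wrist","w13");snap("scene","s13")
crop("s13",190,130,410,290,3.6,"c16")
E
```

```text
[450.10088114 184.58013688 370.10776807] [ 0.11574245  0.55352218 -0.00910981] 1.0016008632182583
```

View pics/w13.png

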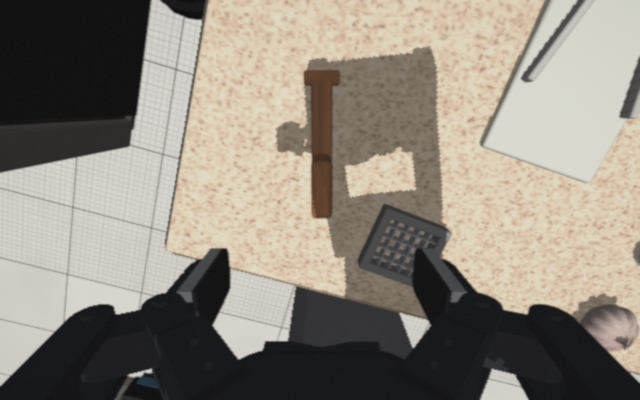

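View pics/c16.png

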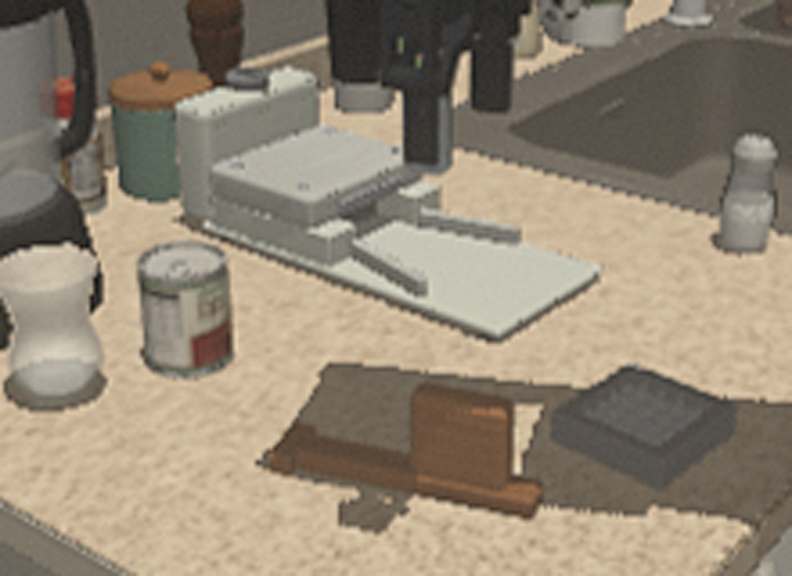

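```bash
python3 - <<'E'
from h import *
f=load("s13"); im=f["image"][:,:,::-1]
x0,y0,x1,y1,k=265,165,335,215,11
o=cv2.resize(im[y0:y1,x0:x1].copy(),None,fx=k,fy=k,interpolation=cv2.INTER_CUBIC); o=cv2.convertScaleAbs(o,alpha=1.5,beta=10)
def d(p,a=-.032):
    c,s=np.cos(a),np.sin(a); return (696.3+c*p[0]-s*p[1],-38.4+s*p[0]+c*p[1],p[2])
for xx,col in [(0,(255,0,0)),(10,(0,255,255)),(20,(0,255,0)),(30,(0,0,255))]:
    for y in (-31,-15,0,15,31):
        u=proj(f,d((xx,y,12)))[0]; q=((u-[x0,y0]+.5)*k).astype(int); cv2.circle(o,tuple(int(v) for v in q),3,col,-1)
cv2.imwrite("pics/c17.png",o)
E
```

```text
(no output)
```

View pics/c17.png

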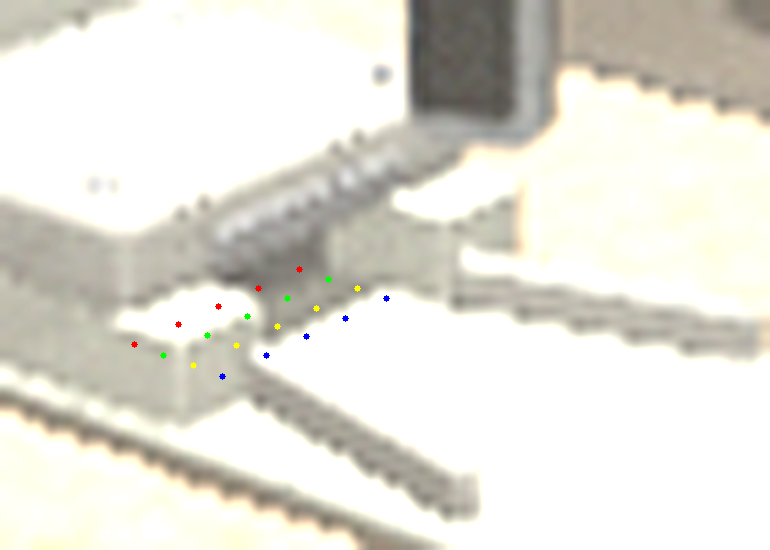

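```bash
python3 - <<'E'
from rig import readout, ticket
s=readout.sense(); print(s["clock"],s["eef_pos"],s["contact_force"]); print(ticket.sign_off())
E
```

```text
24.425 [449.02226775 184.13713618 367.07869721] [-0.38802586 -0.62576048 -0.21839851]
the job is handed in; nothing more can be done
None
```

The cassette is loaded and the job was handed in at 24.4 s of the 72 s allowed; no verdict is reported.

**Push and press:** I picked the stick up by its grip and pushed only with its tip. The small cassette squared up against the tip and went through the funnel and under the guard. It met the sprung shoe at about 52–55 mm, where the wrist force peaked at 10.9 N. It met the buffer stop at about 81 mm. I pressed there for about 1 s at 14–16 N of wrist force. The highest wrist push reading was 16.3 N.

**Finish:** I drew the stick out slowly and laid it flat where it had started. I then opened the gripper and raised it clear.

**Last checks:**
- **Stick:** it lies flat on the worktop in both the wrist and scene views.
- **Bystanders:** the tin, glass and salt shaker look unmoved in the scene view. I made no close check of the garlic, but the arm did not pass near it.
- **Cassette:** the scene view shows a dark face about 20 mm inside the guard, where the cassette's rear should be (about 21 mm). That is a coarse check, because most of the cassette is hidden. I did not measure its final gap to the stop or its straightness directly.

**Disagreements:**
- The first shoe force read higher than the stated 6 N. I put this down to the stick tip pressing on the bed.
- The dicer fit left residuals of 1 to 5 pixels. I resolved this with a closer view and a 2 mm sideways correction before pushing.

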